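# Put the nested lids on the roller tin, then lift off the outer lid alone

## Task

Close the tin of spare printer rollers: carry the nested pair of lids over by the inner lid's upright handle, which stands up through the outer lid, lower the pair gently until the inner lid is fully home in the tin's mouth, and only then let go. Next take the outer lid by its collar and lift it straight off by itself, so that the inner lid stays shut and undisturbed on the tin. Finish while still holding the outer lid up level in the gripper, with its whole rim higher than the top of the inner lid's handle; leave the tin where it stands and do not disturb the jar, the screwdriver or the loose roller.

Things in the scene. Friction and masses are not known exactly. Their poses are not given: they have to be found in the camera images.
- tin: Loose open rectangular steel tin standing on the bench, 130 (x) x 100 (y) x 70 mm high, walls 4 mm, so a mouth of 122 x 92 mm; about 0.9 kg. Three black rollers lie fixed inside, up to 27 mm high. Origin: centre of its underside; x along its long side, z up. Either half turn of the lids fits.
- inner_lid: Steel lid, 0.25 kg. Plug 116 x 86 x 10 mm (3 mm play each side in the tin; lowest 4 mm 110 x 80) under a flange 128 x 98 x 5 mm that rests on the tin's rim; central upright black bar handle 34 (x) x 18 (y) mm, 15 to 84 mm above origin. Starts on the bench under the outer lid. Origin: centre of plug's underside; x long side, z up. Fully home: origin 60 mm above the tin's, long sides parallel.
- inner_handle (a point): Point to grip on the inner lid's handle, on its axis, 72 mm above the inner lid's origin, 22 mm above the top of the outer lid's collar and 12 mm below the handle's top; pinch the 18 mm width (inner lid's y). Carried so, the outer lid rides along, lying loosely on the flange.
- outer_lid: Grey plastic cap, 0.22 kg, 152 (x) x 122 (y) x 17 mm: skirt inside 144 x 114, 12 deep; 5 mm top resting on inner flange. Central collar 58 (x) x 42 (y), 17 to 47 mm above origin, slot 40 x 24; inner handle stands through it (3 mm play), 34 mm above collar. Origin: centre of skirt's rim plane; x long side, z up. Nested: 3 mm above inner lid's origin; rim clears the handle after 81 mm rise.
- outer_collar (a point): Point to grip on the outer lid's collar, on its axis, 41 mm above the outer lid's origin, 6 mm below the collar's top; pinch the 42 mm width (outer lid's y) with the inner handle standing between the fingers, its top 40 mm above this point.
- cleaner: Bystander: white jar 56 mm across, 90 mm high, at the far side of the work. Origin: centre of its underside.
- screwdriver: Bystander: screwdriver about 160 mm long lying on the bench between the tin and the lids. Origin: underside at its middle.
- feed_roller: Bystander: loose black feed roller 28 mm across, 94 mm long with grey square end blocks, lying on the bench between the tin and the lids. Origin: underside at its middle.

How it is judged:
By the outcome, as a careful person would: the job done as asked, in the order asked, and still so for the second after the job is handed in, while the arm keeps its last pose, push and grip.
It also fails if it takes over 64 s, if anything falls off the work surface, if the arm or the gripper's body presses on something with over 40 N, if the wrist force passes 120 N, or if a joint passes its speed limit or range.

## Robot

A 7-joint arm with a two-finger parallel gripper is mounted at the origin on the work surface. World frame = base frame: x ahead of the robot, y to its left, z up, the work surface at z = 0. Lengths are in m, angles in rad, forces in N, time in s.
With the tool pointing down it reaches from about 0.4 to 0.875 m from the base axis. Payload 19.3 kg.
Tool frame: the origin (TCP) lies at the very end of the fingers, on their centre line; the grasp point (between the pads) lies 19 mm behind it; z points along the fingers, y is the line along which they close (so a half turn about z gives the same grasp; the last joint's range is limited). The gripper opens to 85 mm and grips with 20 to 120 N. Pads are 22 mm wide; open, the fingers measure 114 mm over their backs; the gripper's body (76 mm by 85 mm) begins 54 mm behind the grasp point. The pads swing forward as they close: fully open they stand 13 mm farther back than shut.
Start: joints at [1.255, 0.521, -0.036, 1.599, 0.021, 1.021, -0.113], TCP at [0.152, -0.606, 0.231] pointing down, gripper open.
Joint ranges: [-2.91, 2.91], [-0.3, 2.13], [-1.5, 1.42], [0.17, 2.43], [-1.26, 4.41], [0.16, 1.93], [-2.52, 2.52]. Speed limits (rad/s): [1.89, 1.89, 2.39, 2.39, 3.01, 3.01, 3.01].

## Interface

Orientations are given as [roll, pitch, yaw] about the fixed x, y, z axes, in that order (R = Rz(yaw) Ry(pitch) Rx(roll)).
In Python, from workcell import bot gives the robot as it stands.
- The arm moves only by the tool carry_out, never from a script. Its argument "rows" is a list that holds one entry, the list of rows, each a list of 4 numbers: the shift along the tool's x, y, z in m, then the turn about the tool's z in degrees. In form: [[[x, y, z, twist], ...]]. A call has 1 to 12 rows; each row is the pose to reach, as a shift and turn from the pose commanded when the call began, along the tool's axes at that moment; what a row does not reach only later rows make up. A row lasts 1/12 s, in which the tool goes at most 41.7 mm and 7.16 degrees, less where a joint would pass 70% of its speed; a pose out of reach is approached as far as the arm can. A call with a gripper value outside its range is refused whole. "grip" is the finger opening in m, from 0 to 0.0854, set as the call begins (left out, the last holds). The fingers move at their own pace and stop on an object; "grip_force" is the grip in N (left out, the last holds). Time passes only in rows, so rows that repeat a pose let the fingers close. It gives the time, the measured TCP pose, the force, the opening and the grip force at its end, in the units of the state.
- bot.observe(): the state, without advancing time (a new reading comes with each control period).
- bot.grab_frame(name): name is "scene" or "top"; returns a dict with "pixels" (400x640x3 uint8, red, green, blue), "K" (3x3 intrinsics, pixels), "pose" (4x4, takes a point from camera to world coordinates). Camera axes: x right, y down, z forward; pixel columns grow to the right and rows downward; lengths in m; the calibration is good to about 2 mm. A picture is of the moment at which its call begins. There is no depth.
- bot.job_done(): hands the job in; it is judged then, once.
Trained networks look in a picture, given as the dict that the camera call returned (one of the last four; its "shot" number tells which), for a name from the list of things; names that differ only in an ending like _2 or _b are one class to them, and where a whole thing is asked for, a point or a joint stands for the part that bears it (a point fixed in the world has none). Each returns a list of dicts, best first, with "conf" (0 to 1); they miss things now and then, are a little off and sometimes report something else, mostly with a low value. They report only what shows in the picture. A call takes as long as a camera call.
- bot.look_for(picture, label): "position" ([column, row] in pixels, amid what is visible of it).
- bot.regions_of(picture, label): "region" (400x640 bool, what is visible of it) and "position" ([column, row] in pixels, amid what is visible of it).
- bot.spot_point(picture, label): "position" ([column, row] in pixels: a listed point, or the origin of a listed thing).
The state is a dict: "clock": time; "qpos": joint angles; "qd": joint speeds; "joint_efforts": joint torques, N m; "position": TCP position; "tool_rot": TCP orientation; "force": force on the tool from outside, world axes, zero at the start; "moment": the same for the moment, N m; "grip_width": finger opening in m; "finger_force": force on a finger pad.
Only numpy, scipy, OpenCV 4.12 (cv2) and the standard library are available. Lean on these libraries where they do the work, as an engineer would, in place of code of your own. Each camera call takes 0.05 s, during which the arm holds its last target. There are 200 camera calls.

## Working session

There is one attempt and no reset: what is moved stays moved. The work goes in short steps, Python scripts to look and compute and a tool call to move; the robot and the scene stay as the last step left them, time stands still between calls to the robot, and variables do not carry over. Pictures are saved under pics/ and viewed, at most 11 in all, crops included, and the job is handed in when it is done.

Besides the shell and the picture viewer there is one more tool, called after ">>>" by a JSON object that holds its "method" and its "body". carry_out: Moves the arm, as the interface text tells. Its arguments: {"type":"object","properties":{"rows":{"type":"array","items":{"type":"array","items":{"type":"array","items":{"type":"number"}}}},"grip":{"type":"number"},"grip_force":{"type":"number"}},"required":["rows"]}

```bash
mkdir -p pics; ls
cat > h.py <<'E'
import numpy as np, cv2
from workcell import bot
def proj(f,P):
    T=np.linalg.inv(f["pose"]); p=f["K"]@(T[:3,:3]@np.asarray(P,float)+T[:3,3]); return p[:2]/p[2]
def ray(f,uv):
    d=np.linalg.inv(f["K"])@[uv[0],uv[1],1]; return f["pose"][:3,3], f["pose"][:3,:3]@d/np.linalg.norm(d)
def tri(obs):
    A=np.zeros((3,3));b=np.zeros(3)
    for f,uv in obs:
        o,d=ray(f,uv); M=np.eye(3)-np.outer(d,d); A+=M;b+=M@o
    return np.linalg.solve(A,b)
def atz(f,uv,z):
    o,d=ray(f,uv); return o+d*(z-o[2])/d[2]
E
python3 - <<'E'
from h import *
s=bot.observe(); print({k:np.round(v,3) for k,v in s.items()})
F={}
for n in("scene","top"):
    f=F[n]=bot.grab_frame(n); cv2.imwrite(f"pics/{n}0.png",f["pixels"][...,::-1]); print(n,f["pose"].round(3).tolist(),f["K"].round(1).tolist())
for l in("tin","inner_lid","inner_handle","outer_lid","outer_collar","cleaner","screwdriver","feed_roller"):
    o=[]
    for n in F:
        r=bot.spot_point(F[n],l); print(l,n,[(np.round(x["position"],1).tolist(),round(x["conf"],2)) for x in r[:2]])
        if r:o.append((F[n],r[0]["position"]))
    if len(o)==2: print("   tri",tri(o).round(4))
E
```

```text
pics
{'clock': np.float64(0.0), 'qpos': array([ 1.255,  0.522, -0.036,  1.6  ,  0.021,  1.021, -0.113]), 'qd': array([-0.   , -0.001,  0.001, -0.001,  0.   , -0.   , -0.001]), 'joint_efforts': array([ 0.0000e+00, -9.2709e+01,  1.9810e+00, -3.6994e+01,  1.8000e-02,
        8.0000e-03,  0.0000e+00]), 'position': array([ 0.152, -0.606,  0.231]), 'tool_rot': array([-3.14 ,  0.   ,  0.246]), 'force': array([ 0.38 , -0.424, -0.285]), 'moment': array([0.04 , 0.043, 0.03 ]), 'finger_force': np.float64(0.0), 'grip_width': np.float64(0.085)}
scene [[0.784, 0.525, -0.33, 0.909], [0.62, -0.657, 0.428, -0.359], [0.008, -0.54, -0.841, 0.807], [0.0, 0.0, 0.0, 1.0]] [[420.9, 0.0, 314.6], [0.0, 420.9, 203.7], [0.0, 0.0, 1.0]]
top [[0.011, -0.996, 0.093, 0.513], [-1.0, -0.012, -0.011, 0.007], [0.012, -0.093, -0.996, 0.833], [0.0, 0.0, 0.0, 1.0]] [[381.0, 0.0, 319.4], [0.0, 381.0, 196.7], [0.0, 0.0, 1.0]]
tin scene []
tin top [([226.2, 203.5], 0.57)]
inner_lid scene [([225.5, 257.8], 0.86)]
inner_lid top [([397.6, 225.6], 0.66)]
   tri [ 0.5305 -0.1726  0.0026]
inner_handle scene [([221.5, 243.0], 0.55)]
inner_handle top [([405.1, 226.5], 0.54)]
   tri [ 0.5295 -0.1715  0.0667]
outer_lid scene [([223.8, 259.9], 0.65)]
outer_lid top [([397.5, 223.0], 0.56)]
   tri [ 0.5336 -0.1754  0.0021]
outer_collar scene [([217.9, 247.3], 0.7)]
outer_collar top [([402.7, 226.6], 0.77)]
   tri [ 0.526  -0.1748  0.0494]
cleaner scene [([359.7, 255.9], 0.79)]
cleaner top [([316.2, 122.4], 0.86)]
   tri [0.7523 0.0047 0.0126]
screwdriver scene [([254.4, 182.9], 0.73)]
screwdriver top [([310.8, 265.4], 0.96)]
   tri [ 0.4406  0.0141 -0.0102]
feed_roller scene [([308.6, 222.4], 0.94)]
feed_roller top [([318.9, 188.9], 0.87)]
   tri [0.6107 0.0015 0.0012]
```

View pics/scene0.png

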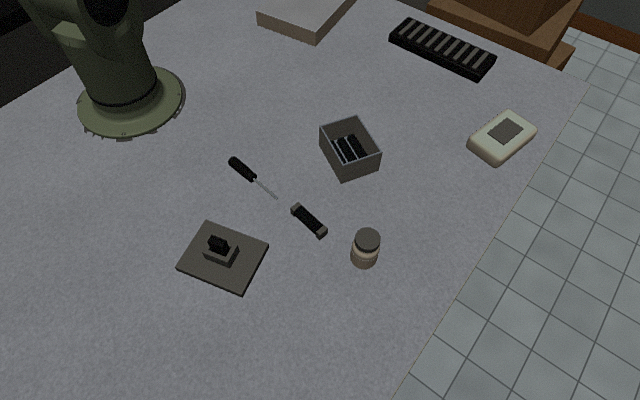

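View pics/top0.png

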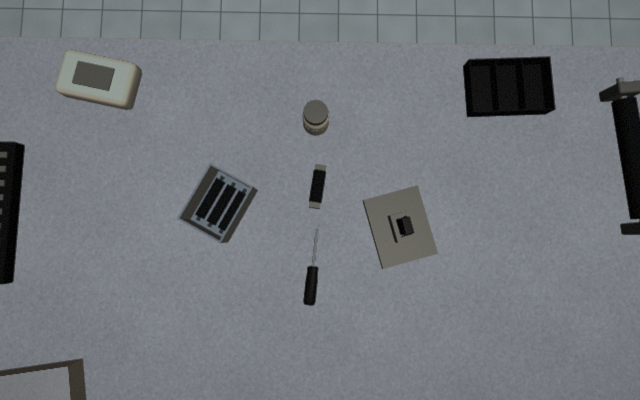

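Scene picture: tin near (350,148), nested lids near (222,258), handle top (219,243). Top picture: tin (219,204), lids (400,227), handle (405,226). The roller and screwdriver lie between them, and the jar is at the far side. Next I fit poses to the silhouettes in both views.

```bash
cat >> h.py <<'E'
from scipy.optimize import minimize
def box(c,s):  # centre-bottom, size
    return np.array([[c[0]+i*s[0]/2,c[1]+j*s[1]/2,c[2]+k*s[2]] for i in(-1,1) for j in(-1,1) for k in(0,1)])
LID=[box((0,0,0),(.152,.122,.017)),box((0,0,.017),(.058,.042,.030)),box((0,0,.047),(.034,.018,.034))]
TIN=[box((0,0,0),(.130,.100,.070))]
HANDLE=[box((0,0,.047),(.034,.018,.034))]
def render(f,boxes,p,S=4):
    x,y,z,a=p; R=np.array([[np.cos(a),-np.sin(a),0],[np.sin(a),np.cos(a),0],[0,0,1]])
    im=np.zeros((400*S,640*S),np.uint8)
    for b in boxes:
        uv=np.array([proj(f,R@q+[x,y,z]) for q in b])
        h=cv2.convexHull(((uv+.5)*S*16).astype(np.int32)); cv2.fillConvexPoly(im,h,1,shift=4)
    return cv2.resize(im.astype(np.float32),(640,400),interpolation=cv2.INTER_AREA)
def fit(fm,boxes,p0):
    def cost(p):
        return sum(np.abs(render(f,boxes,p)-m).sum()/m.sum() for f,m in fm)
    best=None
    for da in (-.2,0,.2):
        r=minimize(cost,np.add(p0,[0,0,0,da]),method="Nelder-Mead",options=dict(initial_simplex=np.add(p0,[0,0,0,da])+np.vstack([np.zeros(4),np.diag([.01,.01,.008,.12])]),maxiter=160,xatol=1e-4,fatol=1e-4))
        if best is None or r.fun<best.fun: best=r
    return best
def mask(f,labels):
    m=np.zeros((400,640),np.float32)
    for l in labels:
        r=bot.regions_of(f,l)
        if r and r[0]["conf"]>.3: m=np.maximum(m,r[0]["region"]); print(l,round(r[0]["conf"],2),int(r[0]["region"].sum()))
        else: print(l,"none")
    return m
E
python3 - <<'E'
from h import *
F=[bot.grab_frame(n) for n in("scene","top")]
V=[]
for labs,B,g in((["outer_lid","inner_lid"],LID,None),(["tin"],TIN,None)):
    fm=[(f,mask(f,labs)) for f in F]
    fm=[(f,m) for f,m in fm if m.sum()>200]
    f,m=fm[-1]; c,sz,ang=cv2.minAreaRect(np.argwhere(m>0)[:,::-1].astype(np.float32))
    q=cv2.boxPoints((c,sz,ang)); e=max((q[1]-q[0],q[2]-q[1]),key=np.linalg.norm)
    p=atz(f,c,.02); d=atz(f,np.add(c,e),.02)-p
    r=fit(fm,B,[p[0],p[1],0,np.arctan2(d[1],d[0])]); print(r.x.round(4),np.degrees(r.x[3]).round(2),round(r.fun,3),len(fm))
    V.append(([f for f,m in fm],B,r.x))
out=[]
for i,f in enumerate(F):
    im=cv2.resize(f["pixels"][...,::-1],None,fx=4,fy=4)
    for _,B,p in V:
        m=cv2.resize(render(f,B,p),None,fx=4,fy=4)>.5
        c,_=cv2.findContours(m.astype(np.uint8),0,2); cv2.drawContours(im,c,-1,(0,0,255),1)
        u,v=(proj(f,p[:3])*4).astype(int); out.append(cv2.convertScaleAbs(im[v-200:v+200,u-200:u+200],alpha=1.6)[:400,:400])
cv2.imwrite("pics/fit.png",cv2.resize(np.vstack([np.hstack(out[:2]),np.hstack(out[2:])]),(600,600)))
E
```

```text
outer_lid 0.78 4036
inner_lid 0.5 271
outer_lid 0.63 3929
inner_lid 0.76 222
[ 0.5282 -0.1749  0.0037 -2.8671] -164.27 0.058 2
tin 0.68 3007
tin 0.68 3671
[ 0.5716  0.2077  0.0011 -0.4985] -28.56 0.043 2
```

View pics/fit.png

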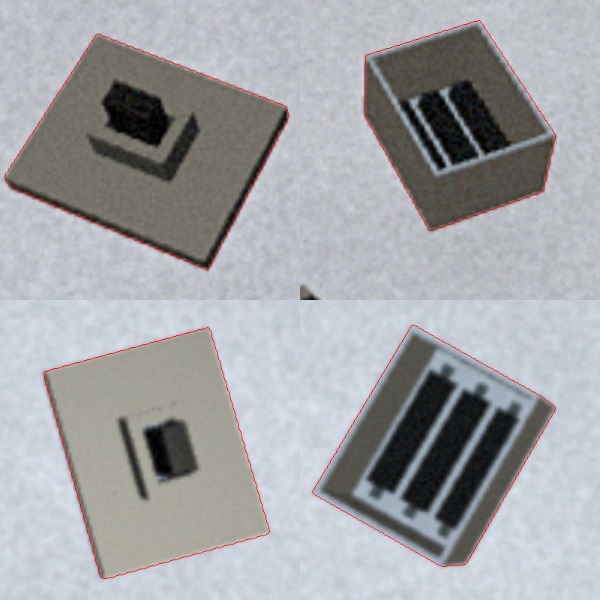

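The fit overlays match the edges closely in both views. Lids are at (0.528, -0.175, z≈3.7 mm) with yaw 15.7° (mod 180). The tin is at (0.5716, 0.2077, z≈1 mm) with yaw -28.6° (mod 180).

```bash
cat >> h.py <<'E'
from scipy.spatial.transform import Rotation as Ro
def to(x,y,z,yawdeg):
    s=bot.observe(); R=Ro.from_euler("xyz",s["tool_rot"]).as_matrix()
    d=R.T@(np.array([x,y,z])-s["position"]); cur=np.degrees(np.arctan2(R[1,0],R[0,0]))
    tw=-((yawdeg-cur+180)%360-180)
    print("pos",s["position"].round(4),"yaw",cur.round(2),"tilt",np.degrees(np.arccos(-R[2,2])).round(2),"| shift",d.round(4),"twist",round(tw,2),"| q",s["qpos"].round(2),"F",s["force"].round(1),"w",round(s["grip_width"],4),"t",round(s["clock"],2))
E
python3 -c "
from h import *
to(.528,-.175,.20,15.73)"
```

```text
pos [ 0.1521 -0.6062  0.2313] yaw 14.08 tilt 0.0 | shift [ 0.4696 -0.3268  0.0313] twist -1.65 | q [ 1.25  0.52 -0.04  1.6   0.02  1.02 -0.11] F [-0.2  0.2  0. ] w 0.0854 t 1.3
```

>>> {"method": "carry_out", "body": {"rows": [[[0.03,-0.021,0,0],[0.063,-0.043,0,0],[0.096,-0.066,0,0],[0.129,-0.089,0,0],[0.162,-0.112,0,0],[0.195,-0.135,0,0],[0.228,-0.158,0,0],[0.261,-0.181,0,0],[0.294,-0.204,0.005,0],[0.327,-0.227,0.01,0],[0.36,-0.25,0.015,-1],[0.393,-0.273,0.02,-1.6]]], "grip": 0.085, "grip_force": 60}}

```text
clock: 2.3
position: [0.4679, -0.2441, 0.2113]
tool_rot: [3.141, -0.0, 0.274]
force: [0.5, -0.7, -0.9]
grip_width: 0.0849
finger_force: 0.0
```

```bash
python3 -c "
from h import *
to(.528,-.175,.18,15.73)"
```

```text
pos [ 0.4679 -0.2441  0.2113] yaw 15.72 tilt 0.03 | shift [ 0.0766 -0.0503  0.0314] twist -0.01 | q [ 0.51  0.4  -0.18  1.87  0.09  0.88 -1.01] F [ 0.5 -0.7 -0.9] w 0.0849 t 2.3
```

>>> {"method": "carry_out", "body": {"rows": [[[0.026,-0.017,0.01,0],[0.052,-0.034,0.02,0],[0.072,-0.047,0.03,0],[0.077,-0.05,0.05,0],[0.077,-0.05,0.075,0],[0.077,-0.05,0.1,0],[0.077,-0.05,0.12,0],[0.077,-0.05,0.135,0],[0.077,-0.05,0.145,0],[0.077,-0.05,0.152,0],[0.077,-0.05,0.156,0],[0.077,-0.05,0.156,0]]]}}

```text
clock: 3.3
position: [0.5275, -0.1768, 0.0551]
tool_rot: [-3.141, 0.0, 0.274]
force: [-0.3, 0.5, 0.3]
grip_width: 0.0852
finger_force: 0.0
```

Run:
```python
from h import *
to(.528,-.175,.055,15.73)
f=bot.grab_frame("scene"); u,v=proj(f,(.528,-.175,.06)).astype(int)
cv2.imwrite("pics/grasp1.png",cv2.convertScaleAbs(cv2.resize(f["pixels"][v-75:v+75,u-90:u+90,::-1],None,fx=4,fy=4),alpha=1.6))
```

```text
pos [ 0.5275 -0.1768  0.0551] yaw 15.68 tilt 0.01 | shift [ 0.001  -0.0016  0.0001] twist -0.05 | q [ 0.33  0.67 -0.16  1.9   0.17  0.59 -1.24] F [-0.3  0.5  0.3] w 0.0852 t 3.3
```

View pics/grasp1.png

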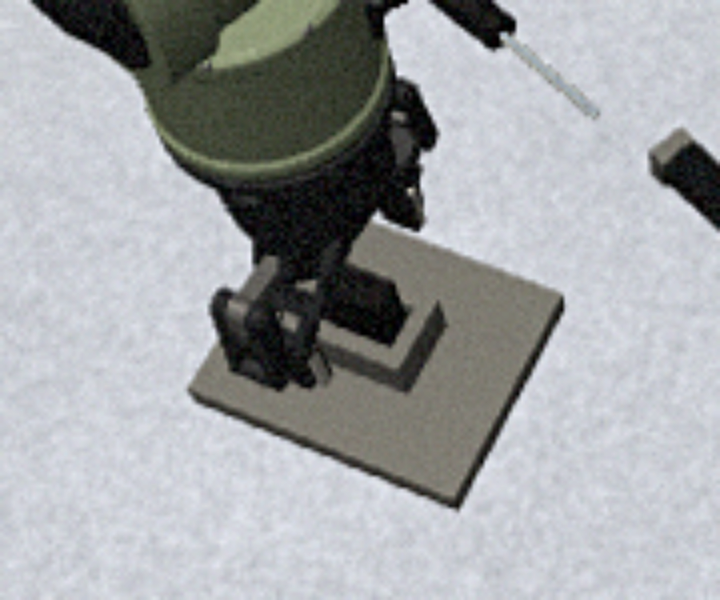

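The open fingers straddle the handle, crop (370,300), above the lid plate, and the collar is clear. I trim by 1.5 mm and close.

>>> {"method": "carry_out", "body": {"rows": [[[0.001,-0.0015,0,0],[0.001,-0.0015,0,0],[0.001,-0.0015,0,0],[0.001,-0.0015,0,0],[0.001,-0.0015,0,0],[0.001,-0.0015,0,0],[0.001,-0.0015,0,0],[0.001,-0.0015,0,0],[0.001,-0.0015,0,0],[0.001,-0.0015,0,0],[0.001,-0.0015,0,0],[0.001,-0.0015,0,0]]], "grip": 0.01, "grip_force": 60}}

```text
clock: 4.35
position: [0.5281, -0.1754, 0.0554]
tool_rot: [3.141, -0.0, 0.274]
force: [0.2, -3.7, 1.5]
grip_width: 0.0169
finger_force: 61.6
```

>>> {"method": "carry_out", "body": {"rows": [[[0,0,-0.003,0],[0,0,-0.008,0],[0,0,-0.016,0],[0,0,-0.028,0],[0,0,-0.042,0],[0,0,-0.057,0],[0,0,-0.074,0],[0,0,-0.091,0],[0,0,-0.108,0],[0,0,-0.122,0],[0,0,-0.13,0],[0,0,-0.13,0]]]}}

```text
clock: 5.35
position: [0.5287, -0.1753, 0.1875]
tool_rot: [3.14, -0.003, 0.274]
force: [0.3, 0.1, -4.9]
grip_width: 0.0171
finger_force: 60.7
```

Run:
```python
from h import *
to(.5716,.2077,.185,151.44)
f=bot.grab_frame("scene"); u,v=proj(f,(.528,-.175,.19)).astype(int); print(u,v)
u=max(u,90);v=max(v,75)
cv2.imwrite("pics/lift1.png",cv2.convertScaleAbs(cv2.resize(f["pixels"][v-75:v+75,u-90:u+90,::-1],None,fx=4,fy=4),alpha=1.6))
```

```text
pos [ 0.5287 -0.1753  0.1875] yaw 15.68 tilt 0.17 | shift [ 0.1448 -0.3572  0.0024] twist -135.76 | q [ 0.36  0.47 -0.19  1.82  0.11  0.86 -1.19] F [ 0.3  0.1 -4.9] w 0.0171 t 5.35
204 210
```

View pics/lift1.png

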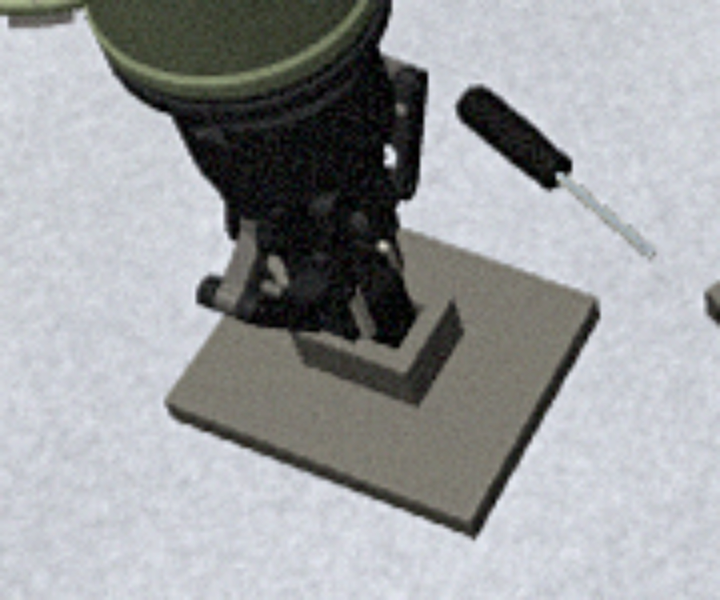

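Crop shows the gripper holding the handle at (380,310), with both lids off the bench and level. The force reads 4.9 N, which fits about 0.5 kg. Next is the transfer with a half-turn-equivalent twist.

>>> {"method": "carry_out", "body": {"rows": [[[0.002,-0.004,-0.003,-1],[0.006,-0.014,-0.008,-4],[0.012,-0.028,-0.013,-9],[0.019,-0.045,-0.018,-15],[0.026,-0.062,-0.02,-21],[0.033,-0.08,-0.02,-27],[0.04,-0.097,-0.02,-33],[0.047,-0.115,-0.02,-39],[0.054,-0.132,-0.02,-45],[0.061,-0.15,-0.02,-51],[0.068,-0.167,-0.02,-57],[0.075,-0.185,-0.02,-63]]]}}

```text
clock: 6.4
position: [0.5497, 0.0244, 0.2046]
tool_rot: [-3.14, 0.0, 1.38]
force: [-0.2, -1.1, -4.5]
grip_width: 0.0171
finger_force: 60.6
```

```bash
python3 -c "
from h import *
to(.5716,.2077,.185,151.44)"
```

```text
pos [0.5497 0.0244 0.2046] yaw 79.04 tilt 0.08 | shift [ 0.1841 -0.0133  0.0195] twist -72.4 | q [ 0.21  0.47 -0.5   1.81  0.27  0.93 -0.59] F [-0.2 -1.1 -4.5] w 0.0171 t 6.4
```

>>> {"method": "carry_out", "body": {"rows": [[[0.008,-0.001,0,-3],[0.023,-0.002,0,-9],[0.041,-0.003,0,-16],[0.06,-0.004,0,-23],[0.08,-0.006,0,-30],[0.1,-0.007,0,-37],[0.12,-0.009,0,-44],[0.139,-0.01,0,-51],[0.156,-0.011,0,-58],[0.17,-0.012,0,-64],[0.18,-0.013,0,-69],[0.184,-0.0133,0,-72.4]]]}}

```text
clock: 7.4
position: [0.5725, 0.2084, 0.2044]
tool_rot: [-3.142, -0.002, 2.645]
force: [-0.0, -0.5, -5.4]
grip_width: 0.0169
finger_force: 60.6
```

Run:
```python
from h import *
to(.5716,.2077,.185,151.44)
F=[bot.grab_frame(n) for n in("scene","top")]
s=bot.observe()
fm=[]
for f in F:
    m=mask(f,["outer_lid","inner_lid"]); fm.append((f,m))
# fit plate only, with only pixels away from gripper: use outline of plate hull
p0=[s["position"][0],s["position"][1],s["position"][2]-.052,np.radians(151.44)]
for f,m in fm:
    h=cv2.convexHull(np.argwhere(m>0)[:,::-1].astype(np.int32)); m2=np.zeros((400,640),np.uint8); cv2.fillConvexPoly(m2,h,1); m[:]=m2
r=fit(fm,LID[:2],p0); print("lid",r.x.round(4),np.degrees(r.x[3]).round(2),r.fun, "expected",np.round(p0,4))
out=[]
for f in F:
    u,v=proj(f,p0[:3]).astype(int); im=cv2.resize(f["pixels"][...,::-1],None,fx=4,fy=4)
    mm=(cv2.resize(render(f,LID[:2],r.x),None,fx=4,fy=4)>.5).astype(np.uint8); c,_=cv2.findContours(mm,0,2); cv2.drawContours(im,c,-1,(0,0,255),1)
    u=min(max(u,50),590);v=min(max(v,60),340);out.append(im[4*v-240:4*v+240,4*u-200:4*u+200])
cv2.imwrite("pics/over.png",cv2.convertScaleAbs(np.hstack(out),alpha=1.6))
```

```text
pos [0.5725 0.2084 0.2044] yaw 151.53 tilt 0.11 | shift [ 0.0004 -0.001   0.0194] twist 0.09 | q [ 0.08  0.64 -0.79  1.64  0.5   1.08  0.21] F [-0.  -0.5 -5.4] w 0.0169 t 7.4
outer_lid 0.71 3020
inner_lid none
outer_lid 0.8 2831
inner_lid none
lid [0.5736 0.2082 0.1531 2.6599] 152.4 1.063865303993225 expected [0.5726 0.2073 0.1523 2.6431]
```

View pics/over.png

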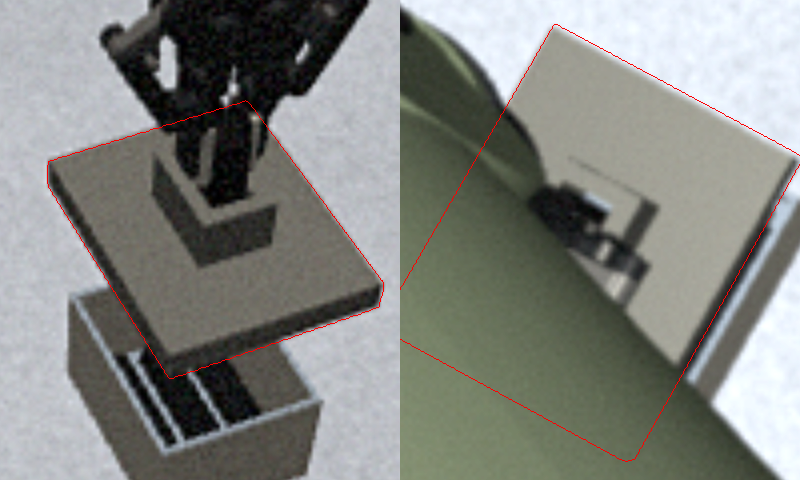

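The crop shows the lid plate over the tin and the fitted outline on the plate edges in both views, aligned within about 1 mm and 1°. Now I descend to just above the mouth.

>>> {"method": "carry_out", "body": {"rows": [[[0,-0.0003,0.004,0],[0,-0.0006,0.011,0],[0,-0.001,0.02,0],[0,-0.001,0.03,0],[0,-0.001,0.04,0],[0,-0.001,0.05,0],[0,-0.001,0.058,0],[0,-0.001,0.065,0],[0,-0.001,0.069,0],[0,-0.001,0.071,0],[0,-0.001,0.072,0],[0,-0.001,0.072,0]]]}}

```text
clock: 8.7
position: [0.5729, 0.2055, 0.1334]
tool_rot: [3.141, 0.0, 2.637]
force: [0.4, -0.4, -4.8]
grip_width: 0.0171
finger_force: 60.4
```

Run:
```python
from h import *
to(.5716,.2077,.1154,151.44)
f=bot.grab_frame("scene"); 
u,v=proj(f,(.5716,.2077,.08)).astype(int)
im=cv2.resize(f["pixels"][...,::-1],None,fx=6,fy=6,interpolation=cv2.INTER_CUBIC)
p=bot.observe()["position"]
for B,P,col in((LID[:1],[p[0],p[1],p[2]-.0524,np.radians(151.44)],(0,0,255)),(TIN,[.5716,.2077,0,np.radians(-28.56)],(0,255,0))):
    mm=(cv2.resize(render(f,B,P),None,fx=6,fy=6)>.5).astype(np.uint8); c,_=cv2.findContours(mm,0,2); cv2.drawContours(im,c,-1,col,1)
cv2.imwrite("pics/near.png",cv2.convertScaleAbs(im[6*v-280:6*v+280,6*u-300:6*u+300],alpha=1.6))
```

```text
pos [0.5729 0.2055 0.1334] yaw 151.08 tilt 0.02 | shift [0.0022 0.0013 0.018 ] twist -0.36 | q [ 0.05  0.71 -0.74  1.7   0.57  0.96  0.15] F [ 0.4 -0.4 -4.8] w 0.0171 t 8.7
```

View pics/near.png

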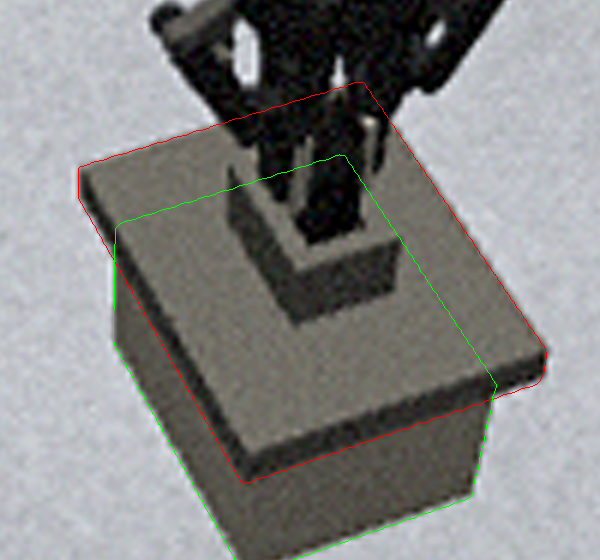

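The overlay matches: the lid plate is on its predicted outline and the tin on its own, with lower corners at about (245,483) and (240,555). I correct the 2 mm offset and start insertion slowly.

>>> {"method": "carry_out", "body": {"rows": [[[0.001,0.0006,0,-0.2],[0.0022,0.0013,0,-0.36],[0.0022,0.0013,0,-0.36],[0.0022,0.0013,0,-0.36],[0.0022,0.0013,0.001,-0.36],[0.0022,0.0013,0.002,-0.36],[0.0022,0.0013,0.003,-0.36],[0.0022,0.0013,0.004,-0.36],[0.0022,0.0013,0.005,-0.36],[0.0022,0.0013,0.006,-0.36],[0.0022,0.0013,0.006,-0.36],[0.0022,0.0013,0.006,-0.36]]]}}

```text
clock: 9.75
position: [0.5715, 0.2076, 0.1272]
tool_rot: [-3.142, -0.0, 2.643]
force: [-0.2, -0.2, -5.1]
grip_width: 0.0171
finger_force: 60.5
```

```bash
python3 -c "
from h import *
to(.5716,.2077,.1154,151.44)"
```

```text
pos [0.5715 0.2076 0.1272] yaw 151.44 tilt 0.01 | shift [-0.      0.0002  0.0118] twist 0.0 | q [ 0.04  0.72 -0.74  1.71  0.58  0.95  0.15] F [-0.2 -0.2 -5.1] w 0.0171 t 9.75
```

>>> {"method": "carry_out", "body": {"rows": [[[0,0,0.0008,0],[0,0,0.0016,0],[0,0,0.0024,0],[0,0,0.0032,0],[0,0,0.004,0],[0,0,0.0048,0],[0,0,0.0056,0],[0,0,0.0064,0],[0,0,0.007,0],[0,0,0.007,0],[0,0,0.007,0],[0,0,0.007,0]]]}}

```text
clock: 10.75
position: [0.5715, 0.2076, 0.1203]
tool_rot: [3.142, 0.0, 2.643]
force: [-0.2, 0.7, -5.6]
grip_width: 0.017
finger_force: 60.5
```

>>> {"method": "carry_out", "body": {"rows": [[[0,0,0.0006,0],[0,0,0.0012,0],[0,0,0.0018,0],[0,0,0.0024,0],[0,0,0.003,0],[0,0,0.0036,0],[0,0,0.004,0],[0,0,0.0044,0],[0,0,0.0048,0],[0,0,0.005,0],[0,0,0.005,0],[0,0,0.005,0]]]}}

```text
clock: 11.75
position: [0.5716, 0.2077, 0.1154]
tool_rot: [3.141, 0.0, 2.643]
force: [-0.5, 0.6, -2.3]
grip_width: 0.0167
finger_force: 61.1
```

>>> {"method": "carry_out", "body": {"rows": [[[0,0,0.0003,0],[0,0,0.0006,0],[0,0,0.0009,0],[0,0,0.0009,0],[0,0,0.0009,0]]]}}

```text
clock: 12.17
position: [0.5717, 0.2079, 0.1152]
tool_rot: [3.141, 0.001, 2.643]
force: [-2.6, -0.4, 9.6]
grip_width: 0.017
finger_force: 62.7
```

Run:
```python
from h import *
to(.5716,.2077,.1154,151.44)
F=[bot.grab_frame(n) for n in("scene",)]
f=F[0]
u,v=proj(f,(.5716,.2077,.08)).astype(int)
im=cv2.resize(f["pixels"][...,::-1],None,fx=6,fy=6,interpolation=cv2.INTER_CUBIC)
for B,P,col in((LID[:2],[.5716,.2077,.063,np.radians(151.44)],(0,0,255)),(TIN,[.5716,.2077,0,np.radians(-28.56)],(0,255,0))):
    mm=(cv2.resize(render(f,B,P),None,fx=6,fy=6)>.5).astype(np.uint8); c,_=cv2.findContours(mm,0,2); cv2.drawContours(im,c,-1,col,1)
cv2.imwrite("pics/home.png",cv2.convertScaleAbs(im[6*v-280:6*v+280,6*u-300:6*u+300],alpha=1.6))
```

```text
pos [0.5717 0.2079 0.1152] yaw 151.45 tilt 0.05 | shift [ 0.     -0.0002 -0.0002] twist 0.01 | q [ 0.04  0.74 -0.73  1.72  0.6   0.92  0.14] F [-2.6 -0.4  9.6] w 0.017 t 12.17
```

View pics/home.png

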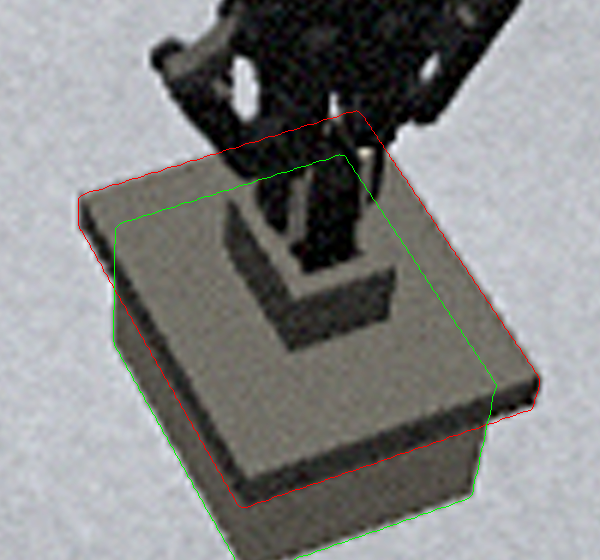

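Contact came at the expected TCP height (0.1152 m, +14 N relative to free hanging). The overlay shows the lids in the home position on the tin, lower corner at (243,505), and the tin has not moved. I relieve the push and release.

>>> {"method": "carry_out", "body": {"rows": [[[0,0,-0.0004,0],[0,0,-0.0007,0],[0,0,-0.0007,0],[0,0,-0.0007,0]]]}}

```text
clock: 12.55
position: [0.5716, 0.2078, 0.1153]
tool_rot: [3.141, 0.0, 2.643]
force: [0.2, 1.4, 4.4]
grip_width: 0.0171
finger_force: 62.0
```

>>> {"method": "carry_out", "body": {"rows": [[[0,0,0,0],[0,0,0,0],[0,0,0,0],[0,0,0,0],[0,0,0,0],[0,0,0,0],[0,0,0,0],[0,0,0,0],[0,0,0,0],[0,0,0,0]]], "grip": 0.085}}

```text
clock: 13.38
position: [0.5715, 0.2076, 0.1151]
tool_rot: [3.142, -0.0, 2.643]
force: [0.5, -0.3, -0.1]
grip_width: 0.0852
finger_force: 0.0
```

Run:
```python
from h import *
to(.5716,.2077,.0825,151.44)
F=[bot.grab_frame(n) for n in("scene",)]
f=F[0]
m=mask(f,["outer_lid"]);h=cv2.convexHull(np.argwhere(m>0)[:,::-1].astype(np.int32)); print(h[:,0].tolist()[::3])
```

```text
pos [0.5715 0.2076 0.1151] yaw 151.44 tilt 0.0 | shift [-0.      0.0001  0.0326] twist -0.0 | q [ 0.04  0.74 -0.73  1.72  0.6   0.93  0.14] F [ 0.5 -0.3 -0.1] w 0.0852 t 13.38
outer_lid 0.81 2639
[[389, 152], [366, 164], [345, 170], [321, 140], [313, 124], [316, 120], [359, 107], [372, 123], [387, 147]]
```

>>> {"method": "carry_out", "body": {"rows": [[[0,0,0.002,0],[0,0,0.005,0],[0,0,0.009,0],[0,0,0.013,0],[0,0,0.017,0],[0,0,0.021,0],[0,0,0.025,0],[0,0,0.028,0],[0,0,0.03,0],[0,0,0.0315,0],[0,0,0.0315,0],[0,0,0.0315,0]]]}}

```text
clock: 14.48
position: [0.5715, 0.2076, 0.0837]
tool_rot: [3.142, -0.0, 2.643]
force: [-0.2, -0.7, -0.7]
grip_width: 0.0851
finger_force: 0.0
```

>>> {"method": "carry_out", "body": {"rows": [[[0,0,0,0],[0,0,0,0],[0,0,0,0],[0,0,0,0],[0,0,0,0],[0,0,0,0],[0,0,0,0],[0,0,0,0],[0,0,0,0],[0,0,0,0],[0,0,0,0]]], "grip": 0.03, "grip_force": 50}}

```text
clock: 15.4
position: [0.5717, 0.2077, 0.0839]
tool_rot: [3.141, 0.0, 2.643]
force: [-1.1, -1.9, 5.7]
grip_width: 0.0413
finger_force: 51.2
```

Run:
```python
from h import *
to(.5716,.2077,.0825,151.44)
f=bot.grab_frame("scene")
u,v=proj(f,(.5716,.2077,.08)).astype(int)
im=cv2.resize(f["pixels"][...,::-1],None,fx=6,fy=6,interpolation=cv2.INTER_CUBIC)
cv2.imwrite("pics/collar.png",cv2.convertScaleAbs(im[6*v-280:6*v+280,6*u-300:6*u+300],alpha=1.8))
```

```text
pos [0.5717 0.2077 0.0839] yaw 151.44 tilt 0.03 | shift [0.0001 0.     0.0014] twist -0.0 | q [ 0.02  0.78 -0.7   1.73  0.63  0.87  0.11] F [-1.1 -1.9  5.7] w 0.0413 t 15.4
```

View pics/collar.png

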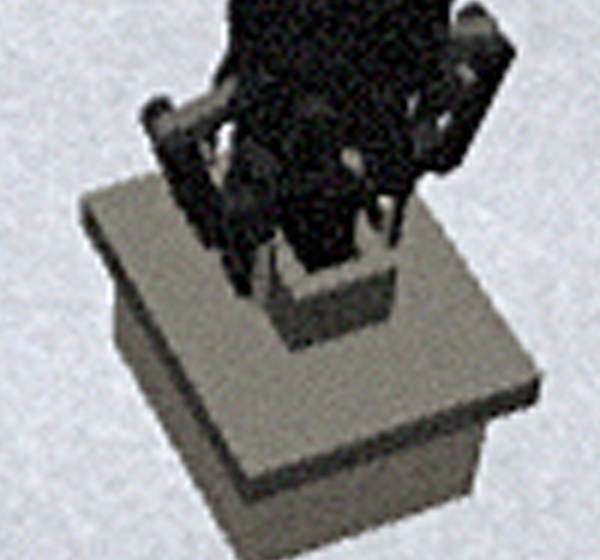

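The pads hold the collar at 41 mm opening, crop (260,270) and (390,230), with the handle between them. I lift slowly and straight.

>>> {"method": "carry_out", "body": {"rows": [[[0,0,-0.0005,0],[0,0,-0.001,0],[0,0,-0.002,0],[0,0,-0.003,0],[0,0,-0.0045,0],[0,0,-0.006,0],[0,0,-0.008,0],[0,0,-0.01,0],[0,0,-0.012,0],[0,0,-0.013,0],[0,0,-0.014,0],[0,0,-0.014,0]]]}}

```text
clock: 16.45
position: [0.5716, 0.2077, 0.0978]
tool_rot: [3.141, 0.0, 2.643]
force: [-0.3, 0.5, -3.2]
grip_width: 0.041
finger_force: 50.7
```

Run:
```python
from h import *
to(.5717,.2077,.19,151.44)
```

```text
pos [0.5716 0.2077 0.0978] yaw 151.44 tilt 0.02 | shift [-0.0001  0.0001 -0.0922] twist 0.0 | q [ 0.03  0.76 -0.72  1.73  0.62  0.9   0.12] F [-0.3  0.5 -3.2] w 0.041 t 16.45
```

>>> {"method": "carry_out", "body": {"rows": [[[0,0,-0.001,0],[0,0,-0.003,0],[0,0,-0.0055,0],[0,0,-0.008,0],[0,0,-0.0105,0],[0,0,-0.013,0],[0,0,-0.0155,0],[0,0,-0.018,0],[0,0,-0.0205,0],[0,0,-0.0225,0],[0,0,-0.024,0],[0,0,-0.024,0]]]}}

```text
clock: 17.45
position: [0.5716, 0.2076, 0.1219]
tool_rot: [3.141, 0.0, 2.643]
force: [0.1, -0.1, -2.3]
grip_width: 0.041
finger_force: 50.7
```

>>> {"method": "carry_out", "body": {"rows": [[[0,0,-0.001,0],[0,0,-0.003,0],[0,0,-0.0055,0],[0,0,-0.008,0],[0,0,-0.0105,0],[0,0,-0.013,0],[0,0,-0.0155,0],[0,0,-0.018,0],[0,0,-0.0205,0],[0,0,-0.0225,0],[0,0,-0.024,0],[0,0,-0.024,0]]]}}

```text
clock: 18.45
position: [0.5716, 0.2077, 0.1459]
tool_rot: [3.141, 0.0, 2.643]
force: [-0.1, 0.5, -2.3]
grip_width: 0.0412
finger_force: 50.7
```

Run:
```python
from h import *
to(.5717,.2077,.19,151.44)
f=bot.grab_frame("scene")
u,v=proj(f,(.5716,.2077,.10)).astype(int)
im=cv2.resize(f["pixels"][...,::-1],None,fx=5,fy=5,interpolation=cv2.INTER_CUBIC)
cv2.imwrite("pics/up.png",cv2.convertScaleAbs(im[5*v-280:5*v+280,5*u-300:5*u+300],alpha=1.8))
```

```text
pos [0.5716 0.2077 0.1459] yaw 151.44 tilt 0.02 | shift [-0.0001  0.0001 -0.0441] twist -0.0 | q [ 0.05  0.7  -0.75  1.7   0.56  0.98  0.16] F [-0.1  0.5 -2.3] w 0.0412 t 18.45
```

View pics/up.png

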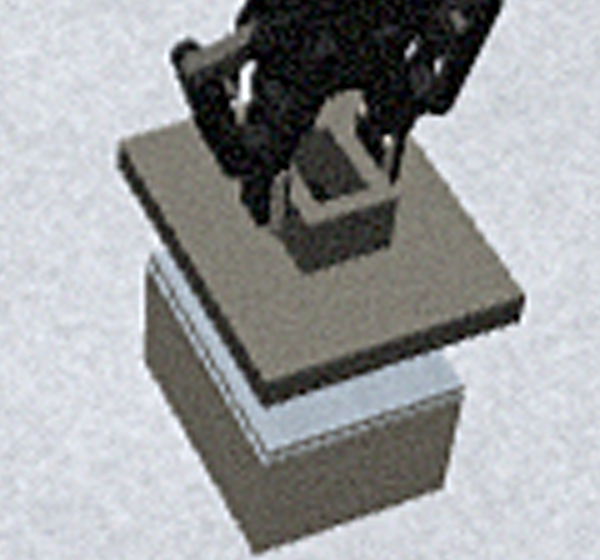

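The outer lid rises level and empty-slotted at (350,190). The inner lid stays seated on the tin, its flange showing at (350,410). I raise it past 81 mm with margin.

>>> {"method": "carry_out", "body": {"rows": [[[0,0,-0.001,0],[0,0,-0.003,0],[0,0,-0.0055,0],[0,0,-0.008,0],[0,0,-0.0105,0],[0,0,-0.013,0],[0,0,-0.0155,0],[0,0,-0.018,0],[0,0,-0.0205,0],[0,0,-0.023,0],[0,0,-0.0255,0],[0,0,-0.028,0]]]}}

```text
clock: 19.5
position: [0.5715, 0.2076, 0.1739]
tool_rot: [3.142, 0.0, 2.643]
force: [1.3, -0.2, -2.1]
grip_width: 0.0411
finger_force: 50.7
```

>>> {"method": "carry_out", "body": {"rows": [[[0,0,-0.003,0],[0,0,-0.006,0],[0,0,-0.009,0],[0,0,-0.012,0],[0,0,-0.015,0],[0,0,-0.017,0],[0,0,-0.018,0],[0,0,-0.018,0],[0,0,-0.018,0],[0,0,-0.018,0],[0,0,-0.018,0]]]}}

```text
clock: 20.42
position: [0.5714, 0.2076, 0.1915]
tool_rot: [-3.141, -0.0, 2.643]
force: [-0.0, 0.1, -3.2]
grip_width: 0.0412
finger_force: 50.7
```

Run:
```python
from h import *
to(.5717,.2077,.19,151.44)
f=bot.grab_frame("scene")
u,v=proj(f,(.5716,.2077,.12)).astype(int)
im=cv2.resize(f["pixels"][...,::-1],None,fx=5,fy=5,interpolation=cv2.INTER_CUBIC)
for B,P,col in((LID[:1],[.5716,.2077,.063+.108,np.radians(151.44)],(0,0,255)),(TIN,[.5716,.2077,0,np.radians(-28.56)],(0,255,0))):
    mm=(cv2.resize(render(f,B,P),None,fx=5,fy=5)>.5).astype(np.uint8); c,_=cv2.findContours(mm,0,2); cv2.drawContours(im,c,-1,col,1)
y0=max(5*v-280,0); cv2.imwrite("pics/end.png",cv2.convertScaleAbs(im[y0:y0+580,5*u-300:5*u+300],alpha=1.8))
for l in("cleaner","screwdriver","feed_roller"): print(l,[np.round(x["position"],1) for x in bot.spot_point(f,l)[:1]])
```

```text
pos [0.5714 0.2076 0.1915] yaw 151.44 tilt 0.01 | shift [-0.0002  0.0002  0.0015] twist 0.0 | q [ 0.07  0.65 -0.79  1.66  0.51  1.05  0.2 ] F [-0.   0.1 -3.2] w 0.0412 t 20.42
cleaner [array([361.7, 257.7])]
screwdriver [array([253.6, 180.9])]
feed_roller [array([306.1, 224.3])]
```

View pics/end.png

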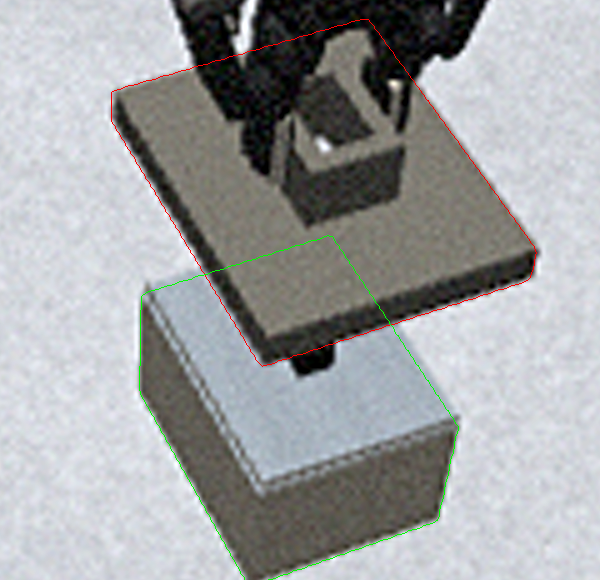

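The outer lid is held level with its rim at about 171 mm, above the handle top at about 144 mm. The inner lid is seated at crop (350,410), the tin is still on its outline, and the bystanders have not moved.

```bash
python3 -c "
from workcell import bot
print(bot.job_done())"
```

```text
the job is handed in; nothing more can be done
None
```

The job is handed in at about 20 s: the inner lid is home on the tin, and the outer lid is held level with its rim about 27 mm above the handle's top. The tin, jar, screwdriver and roller showed no movement in the last picture.

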